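# Bolt a wooden block into the holding jig

## Robot

A 6-joint arm with a two-finger parallel gripper is mounted at the origin on a cart in front of the work surface, level with it; the furniture and walls round the work are solid. World frame = base frame: x ahead of the robot, y to its left, z up, the work surface at z = 0. Lengths are in mm, angles in rad, forces in N, time in s.
With the tool pointing down it reaches from about 350 to 975 mm from the base axis. Payload 7.1 kg.
Tool frame: the origin (TCP) lies at the very end of the fingers, on their centre line; the grasp point (between the pads) lies 19 mm behind it; z points along the fingers, y is the line along which they close (so a half turn about z gives the same grasp; the last joint's range is limited). The gripper opens to 88 mm and grips with 3 to 60 N. Pads are 20 mm wide; open, the fingers measure 115 mm over their backs; the gripper's body (75 mm by 178 mm) begins 61 mm behind the grasp point.
Start: joints at [-1.275, 0.423, 1.63, -0, 1.089, -0.019], TCP at [193.534, -594.264, 222.675] pointing down, gripper open.
Joint ranges: [-3, 3], [-0.9, 2.11], [0.09, 2.58], [-1.31, 4.45], [0.11, 2.69], [-2.54, 2.54]. Speed limits (rad/s): [2.39, 2.39, 3.01, 3.14, 3.14, 3.14].

## Interface

Orientations are given as a rotation vector (axis times angle).
In Python, from workcell import ctrl, optics gives the robot as it stands.
- The arm moves only by the shell command python3 -m jog 'ROWS'. ROWS is JSON, a list of rows, each a list of 7 numbers: the shift along the tool's x, y, z in units of 40 mm (1.0 is 40 mm), then the turn, a rotation vector about the tool's x, y, z in units of 6 degrees (1.0 is 6 degrees), then the opening, from 0 (shut) to 1 (fully open). A call has 1 to 20 rows; each row shifts and turns the commanded pose from where the row before left it, along the tool's axes as they then stand; what a row does not reach is not made up. A row lasts 1/10 s, in which the tool goes at most 50 mm and 8.59 degrees, less where a joint would pass 70% of its speed; a pose out of reach is approached as far as the arm can. A call is refused whole if a number of a shift passes 1 or a number of a turn 1, either way. A call with a gripper value outside its range is refused whole. The fingers move at their own pace and stop on an object; the grip force is fixed at half the most. Time passes only in rows, so rows that do not move let the fingers close. It gives the time, the measured TCP pose, the force, the opening and the grip force at its end, in the units of the state.
- ctrl.get_obs(): the state, without advancing time (a new reading comes with each control period).
- optics.get_image(name): name is "side" or "top" or "wrist"; returns the picture (480x640x3 uint8, red, green, blue); there is no depth.
- optics.camera_model(name): a dict with "fov_y" (degrees; the focal length in pixels is half the picture's height over the tangent of half this angle, whatever the lens; pixels are square), "cx", "cy" (the principal point, pixels), "k1" (the pictures are not rectified: a ray, as slopes to the right and down, at radius r is drawn at 1 + k1 r^2 times it, then the intrinsics apply), "view" (4x4, takes a point from world to camera coordinates); the wrist camera has in their place "hand_eye" (4x4, takes a point from camera to tool coordinates, whose origin is the TCP and whose axes are the flange's). Camera axes: x right, y up, looking along -z (the intrinsics and any distortion apply to the point x, -y, -z); pixel columns grow to the right and rows downward; lengths in mm; the calibration is good to about 2 mm. A picture is of the moment at which its call begins: read the wrist's pose just before it. camera_model takes no time and is no camera call.
- ctrl.close_job(): hands the job in; it is judged then, once.
Trained networks look in the newest picture that a camera, given by its name, has taken for a name from the list of things; names that differ only in an ending like _2 or _b are one class to them, and where a whole thing is asked for, a point or a joint stands for the part that bears it (a point fixed in the world has none). Each returns a list of dicts, best first, with "conf" (0 to 1); they miss things now and then, are a little off and sometimes report something else, mostly with a low value. They report only what shows in the picture. A call takes as long as a camera call. They do not tell look-alikes from the thing itself.
- optics.masks_of(target, camera): "pixels" (480x640 bool, what is visible of it) and "extent" ([centre column, centre row, width, height] in pixels, round what is visible of it).
The state is a dict: "t": time; "qpos": joint angles; "qvel": joint speeds; "joint_torque": joint torques, N m; "ee_pos": TCP position; "orientation": TCP orientation; "ft_force": force on the tool from outside, world axes, zero at the start; "moment": the same for the moment, N m; "width": finger opening in mm; "grasp_force": force on a finger pad.
Only numpy, scipy, OpenCV 4.12 (cv2) and the standard library are available. Lean on these libraries where they do the work, as an engineer would, in place of code of your own. Each camera call takes 0.05 s, during which the arm holds its last target. There are 200 camera calls.

## Task

One of the three loose offcuts is the right size to fill the pocket of the wooden holding jig. Draw the jig's sliding bolt fully back, seat that block flat and square on the pocket floor, let go of it, then push the bolt fully home over it so that it cannot lift out. Leave the other two offcuts and everything else on the bench where they are.

Things in the scene. Friction and masses are not known exactly. Their poses are not given: they have to be found in the camera images.
- block: the offcut that fits: striped brown wood block, 45 x 90 x 28 mm (its x, y, z), lying flat on the bench; origin at the centre of its underside, y along its 90 mm length, z up. Take it across the 45 mm width.
- long_offcut: plain pale square-section offcut, 32 x 110 x 32 mm (x, y, z), too long for the pocket; origin at the centre of its underside; stays where it is
- tall_offcut: dark red-brown offcut, 40 x 80 x 40 mm (x, y, z), too small for the pocket and too tall for the bolt; origin at the centre of its underside; stays where it is
- jig: the wooden jig, a board 100 x 217 x 12 mm fixed to the bench; origin on the bench under the pocket centre, axes as the pocket's. Beyond the pocket's +y end, from y = 64 to 149 mm, stands the guide of the bolt, 64 mm wide; the steel lips on top of it are 59 mm above the bench.
- pocket (a point): centre of the pocket's floor, 12 mm above the bench. Pocket 48 mm along the point's x, 93 mm along its y; walls 15 mm high above the floor, their upper 4 mm sloping outward as a lead-in. Each long wall (x = +-24 to +-40 mm) has a 51 mm wide gap in the middle, open down to the floor, for the fingers.
- knob (a point): on the axis of the bolt's upright round knob, 65 mm above the pocket floor; the knob is 22 mm thick, from 49 to 76 mm above that floor. The bolt is a flat pale bar 34 x 92 x 10 mm sliding along the pocket's y over its +y end, underside 31 mm above the pocket floor (3 mm over the seated block); its front end lies 45 mm on the -y side of the knob.
- bolt (a joint): slide of the bolt in m: 0 = drawn fully back (front end at y = 58 mm from the pocket centre, knob at y = 103 mm), 0.045 = fully home over the pocket (front end at y = 13 mm, knob at y = 58 mm); it stays where it is left, friction about 3 N
- tape: yellow and black tape measure standing on edge, 35 x 85 x 62 mm; bystander, origin under it
- sander: cork sanding block 60 x 112 x 36 mm; bystander, origin under its centre
Not all that is in view belongs to the job. What is shaped like the block but green or pink is not meant.

How it is judged (in metres and radians):
On the way, in this order (a step that is already met when the one before it is completed fails the run):
1. the bolt is drawn back clear of the pocket (value of joint bolt below 0.012 m), for 0.1 s.
2. the block is seated flat and square on the pocket floor and let go, the bolt still back (x of block in the frame of pocket between -0.003 and 0.003 m and y of block in the frame of pocket between -0.003 and 0.003 m and z of block in the frame of pocket between -0.002 and 0.002 m and angle between the x axis of block and the x axis of pocket, either way round below 0.06 rad and angle between block's own z axis and vertical below 0.04 rad and value of joint bolt below 0.014 m and contact force between block and the fingers below 0.05 N), for 0.2 s.
At the end, for the whole second after the job is handed in: The 45 x 90 x 28 mm block rests in the pocket: its origin within 3 mm of the pocket centre along x and y and within 2 mm of the floor in height, its sides within 0.06 rad of the pocket's and level within 0.04 rad, at rest; the bolt is home over it (joint above 0.040 m) (x of block in the frame of pocket between -0.003 and 0.003 m and y of block in the frame of pocket between -0.003 and 0.003 m and z of block in the frame of pocket between -0.002 and 0.002 m and angle between the x axis of block and the x axis of pocket, either way round below 0.06 rad and angle between block's own z axis and vertical below 0.04 rad and value of joint bolt above 0.04 m and linear speed of block below 0.01 m/s); the robot touches nothing.
It fails at once if the long offcut is moved by more than 30 mm (distance of long_offcut from where it was at the start of the episode above 0.03 m).
It fails at once if the tall offcut is moved by more than 30 mm (distance of tall_offcut from where it was at the start of the episode above 0.03 m).
It fails at once if the tape measure is moved by more than 30 mm (distance of tape from where it was at the start of the episode above 0.03 m).
It fails at once if the sanding block is moved by more than 30 mm (distance of sander from where it was at the start of the episode above 0.03 m).
It also fails if it takes over 61 s, if anything falls off the work surface, if the arm or the gripper's body presses on something with over 40 N, if the wrist force passes 120 N, or if a joint passes its speed limit or range.

## Working session

There is one attempt and no reset: what is moved stays moved. The work goes in short steps, Python scripts to look and compute and a shell command to move; the robot and the scene stay as the last step left them, time stands still between calls to the robot, and variables do not carry over. Pictures are saved under pics/ and viewed, at most 10 in all, crops included, and the job is handed in when it is done.

```bash
ls; mkdir -p pics; python3 - <<'E'
from workcell import ctrl, optics
import cv2,numpy as np
print(ctrl.get_obs())
for n in ("top","side"):
    im=optics.get_image(n); cv2.imwrite(f"pics/{n}0.png",im[:,:,::-1]); np.save(f"pics/{n}0.npy",im)
    m=optics.camera_model(n); print(n,m)
    for t in ("block","jig","knob","long_offcut","tall_offcut","tape","sander"):
        for d in optics.masks_of(t,n)[:3]: print(t,round(d["conf"],2),np.round(d["extent"]),d["pixels"].sum())
print(optics.camera_model("wrist"))
E
```

```text
pics
{'t': 0.0, 'qpos': array([-1.27500789e+00,  4.23818615e-01,  1.63066756e+00,  2.61653742e-05,
        1.08858999e+00, -1.90246254e-02]), 'qvel': array([ 0.0008081 ,  0.00015962,  0.00165099, -0.00042634, -0.00037405,
        0.00056895]), 'joint_torque': array([ 2.33044018e-03, -5.44614816e+01, -2.73660636e+01,  6.44987728e-02,
        2.27881316e-02, -1.25088472e-04]), 'ee_pos': array([ 193.38317734, -593.76108857,  221.92438751]), 'orientation': array([-3.10130228e+00, -4.92217998e-01,  2.85255175e-04]), 'ft_force': array([0.44172048, 0.28753311, 0.58771966]), 'moment': array([ 0.02803082, -0.00449252, -0.08056796]), 'grasp_force': 0.0, 'width': 87.69613609707937}
top {'fov_y': 52.75298904301764, 'cx': 317.0908229345966, 'cy': 240.28638578575968, 'k1': -0.06853991942271928, 'view': array([[ 1.85600453e-02, -9.99644687e-01, -1.91317675e-02,
        -9.85757786e+01],
       [ 9.97176898e-01,  1.71149745e-02,  7.31116451e-02,
        -5.22632291e+02],
       [-7.27582278e-02, -2.04347120e-02,  9.97140242e-01,
        -1.14808163e+03],
       [ 0.00000000e+00,  0.00000000e+00,  0.
[... 1003 characters left out ...]
] 550
jig 0.79 [283. 292.  68.  53.] 2456
knob 0.84 [281. 281.  27.  28.] 312
long_offcut 0.67 [330. 222.  12.  22.] 206
tall_offcut 0.73 [297. 235.  28.  18.] 414
tape 0.85 [244. 253.  17.  27.] 353
sander 0.58 [358. 213.  29.  19.] 415
{'fov_y': 71.74160967919974, 'cx': 319.18710177877927, 'cy': 232.79710832792333, 'k1': -0.04911567151619297, 'hand_eye': array([[-1.19268840e-04,  9.57570285e-01,  2.88199819e-01,
         7.84959354e+01],
       [ 9.99999976e-01,  1.67418624e-04, -1.42422927e-04,
         1.14310203e+00],
       [-1.84629980e-04,  2.88199796e-01, -9.57570281e-01,
        -1.61451441e+02],
       [ 0.00000000e+00,  0.00000000e+00,  0.00000000e+00,
         1.00000000e+00]])}
```

```bash
python3 - <<'E'
import cv2
a=cv2.imread("pics/top0.png")[180:370,130:530]; cv2.imwrite("pics/topc.png",cv2.resize(a,None,fx=2,fy=2,interpolation=3))
E
```

```text
(no output)
```

View pics/topc.png

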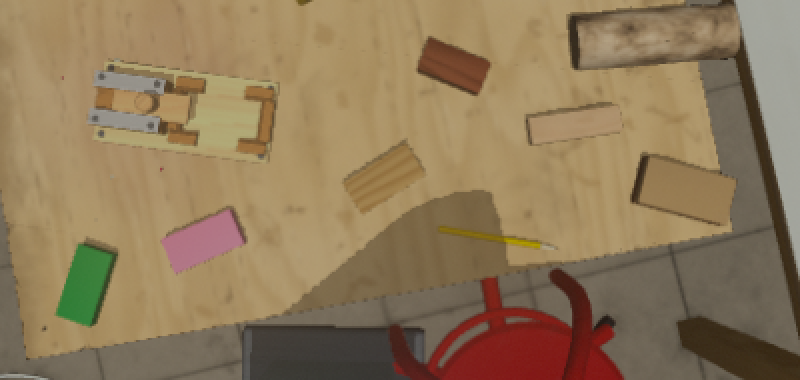

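View pics/side0.png

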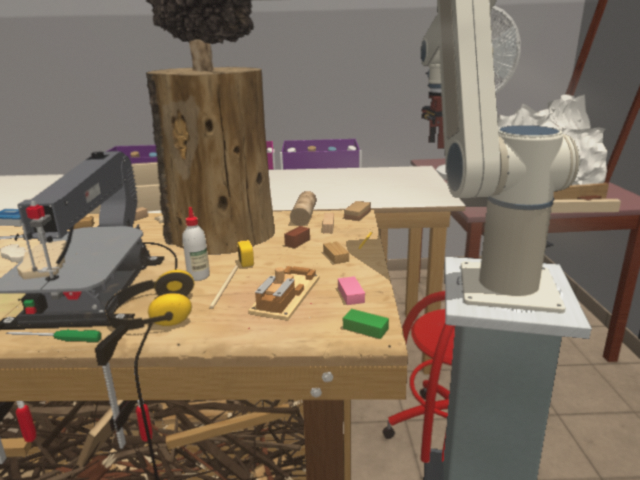

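The top view shows the striped block at full-image (322,268). The jig is at (221,237), guide and knob to the left (+y), bolt partly over the pocket. Pink and green decoys lie at (232,300) and (173,322), the red-brown offcut at (358,213), the pale one at (417,241) and the cork block at (471,275).

```bash
cat > h.py <<'E'
from workcell import ctrl, optics
import cv2,numpy as np
from scipy.spatial.transform import Rotation as R
from scipy.optimize import least_squares
def cam(n,obs=None):
    m=optics.camera_model(n); f=240/np.tan(np.radians(m["fov_y"]/2))
    if n=="wrist":
        o=obs or ctrl.get_obs(); T=np.eye(4); T[:3,:3]=R.from_rotvec(o["orientation"]).as_matrix(); T[:3,3]=o["ee_pos"]
        V=np.linalg.inv(T@m["hand_eye"])
    else: V=m["view"]
    return f,m["cx"],m["cy"],m["k1"],V
def proj(c,P):
    f,cx,cy,k,V=c; p=np.atleast_2d(P)@V[:3,:3].T+V[:3,3]; s=np.c_[p[:,0],-p[:,1]]/-p[:,2:]
    s=s*(1+k*(s**2).sum(1,keepdims=True)); return s*f+[cx,cy]
def back(c,uv,z):
    f,cx,cy,k,V=c; d=(np.atleast_2d(uv)-[cx,cy])/f; s=d.copy()
    for _ in range(20): s=d/(1+k*(s**2).sum(1,keepdims=True))
    r=np.c_[s[:,0],-s[:,1],-np.ones(len(s))]@V[:3,:3]; o=-V[:3,:3].T@V[:3,3]
    return o+r*((z-o[2])/r[:,2])[:,None]
def box(x,y,a,sx,sy,sz):
    c=np.array([[i,j] for i in(-.5,.5) for j in(-.5,.5)])*[sx,sy]; Q=np.array([[np.cos(a),-np.sin(a)],[np.sin(a),np.cos(a)]])
    c=c@Q.T+[x,y]; return np.vstack([np.c_[c,0*c[:,:1]],np.c_[c,0*c[:,:1]+sz]])
def rend(c,P,sc=4):
    m=np.zeros((480*sc,640*sc),np.uint8); cv2.fillConvexPoly(m,cv2.convexHull(np.round((proj(c,P)+.5)*sc).astype(np.int32)),1)
    return cv2.resize(m.astype(np.float32),(640,480),interpolation=cv2.INTER_AREA)
def fit(c,mask,sx,sy,sz):
    from scipy.optimize import minimize
    k=mask.astype(np.float32); v,u=np.nonzero(mask); p0=back(c,[[u.mean(),v.mean()]],sz*.8)[0]
    best=None
    for a in np.arange(-1.5,1.6,.3):
        f=lambda q:np.abs(rend(c,box(p0[0]+q[0]*10,p0[1]+q[1]*10,q[2]*.2,sx,sy,sz))-k).sum()
        r=minimize(f,[0,0,a/.2],method="Nelder-Mead",options=dict(maxiter=60 if best is None or True else 0,initial_simplex=[[0,0,a/.2],[1,0,a/.2],[0,1,a/.2],[0,0,a/.2+1]]))
        if best is None or r.fun<best.fun: best=r
    q=best.x; return p0[0]+q[0]*10,p0[1]+q[1]*10,q[2]*.2,best.fun/k.sum()
E
python3 - <<'E'
from h import *
for n in("top","side"):
    c=cam(n); optics.get_image(n)
    ds=optics.masks_of("block",n)
    for d in ds[:3]: print(n,np.round(d["extent"]),np.round(fit(c,d["pixels"],45,90,28),3))
c=cam("top")
# jig board corners in top (full px), z=12
px=np.array([(104,60),(279,84),(266,160),(92,139)])/2+[130,180]
print(back(c,px,12).round(),"\nknob",back(c,[[130+145/2,180+102/2]],88).round())
for n,u in dict(long=(417,241),tall=(358,213),sander=(471,275)).items(): print(n,back(c,[u],35).round())
E
```

```text
top [323. 269.  42.  33.] [ 4.54989e+02 -1.01762e+02  5.99000e-01  5.30000e-02]
top [173. 323.  34.  50.] [ 3.22107e+02  2.56060e+02 -1.85100e+00  5.70000e-02]
top [233. 301.  43.  30.] [3.76393e+02 1.13221e+02 4.20000e-01 5.60000e-02]
side [334. 254.  23.  20.] [ 4.57592e+02 -9.99460e+01 -2.58200e+00  5.00000e-02]
side [351. 291.  26.  29.] [ 3.77653e+02  1.13312e+02 -2.73300e+00  5.40000e-02]
side [367. 324.  51.  35.] [3.22446e+02 2.55591e+02 1.28900e+00 6.50000e-02]
[[594. 245.  12.]
 [567.  28.  12.]
 [475.  41.  12.]
 [496. 256.  12.]] 
knob [[536. 172.  88.]]
long [[ 525. -327.   35.]]
tall [[ 590. -186.   35.]]
sander [[ 447. -455.   35.]]
```

```bash
python3 -m jog '[[0,0,0,0,0,1,1],[0,0,0,0,0,1,1],[0,0,0,0,0,1,1],[0,0,0,0,0,1,1]]' && python3 -m jog '[[0.15,-0.4,0,0,0,0,1],[0.3,-0.85,0,0,0,0,1],[0.3,-0.85,0,0,0,0,1],[0.3,-0.85,0,0,0,0,1],[0.3,-0.85,0,0,0,0,1],[0.3,-0.85,0,0,0,0,1],[0.3,-0.85,0,0,0,0,1],[0.3,-0.85,0,0,0,0,1],[0.3,-0.85,0,0,0,0,1],[0.3,-0.85,0,0,0,0,1],[0.3,-0.85,0,0,0,0,1],[0.3,-0.85,0,0,0,0,1],[0.3,-0.85,0,0,0,0,1],[0.3,-0.85,0,0,0,0,1],[0.3,-0.85,0,0,0,0,1],[0.3,-0.85,0,0,0,0,1],[0.3,-0.85,0,0,0,0,1],[0.3,-0.85,0,0,0,0,1],[0.3,-0.85,0,0,0,0,1],[0.15,-0.4,0,0,0,0,1]]' && python3 -m jog '[[0,0,0,0,0,0,1],[0,0,0,0,0,0,1],[0,0,0,0,0,0,1]]'
python3 - <<'E'
from h import *
c=cam("wrist"); im=optics.get_image("wrist"); cv2.imwrite("pics/w1.png",im[:,:,::-1])
for d in optics.masks_of("block","wrist")[:3]: print(d["conf"],np.round(d["extent"]),np.round(fit(c,d["pixels"],45,90,28),3))
for d in optics.masks_of("knob","wrist")[:3]:
  print("knob",d["conf"],np.round(d["extent"],1),back(c,[d["extent"][:2]],88).round(1))
for d in optics.masks_of("jig","wrist")[:2]: print("jig",d["conf"],np.round(d["extent"]))
np.save("pics/w1o.npy",ctrl.get_obs(),allow_pickle=True)
E
```

```text
t: 1.4
ee_pos: [193.5, -594.2, 222.7]
orientation: [-3.137, 0.17, -0.0]
ft_force: [0.8, -0.3, 0.5]
width: 88.0
grasp_force: 0.0
t: 3.4
ee_pos: [487.3, 25.5, 222.8]
orientation: [-3.137, 0.155, -0.001]
ft_force: [-0.3, 0.7, -0.5]
width: 87.8
grasp_force: 0.0
t: 3.7
ee_pos: [486.3, 22.1, 222.6]
orientation: [3.137, -0.163, -0.001]
ft_force: [-0.8, 1.0, 0.5]
width: 88.0
grasp_force: 0.0
0.73 [261. 298.  69.  72.] [3.75580e+02 1.12155e+02 4.56000e-01 2.78000e-01]
0.71 [429. 221.  92.  81.] [ 4.54398e+02 -1.01495e+02  5.67000e-01  5.80000e-02]
knob 0.59 [165.4 178.4  92.6  34.2] [[541.1 153.7  88. ]]
jig 0.66 [197. 177. 218.  89.]
```

View pics/w1.png

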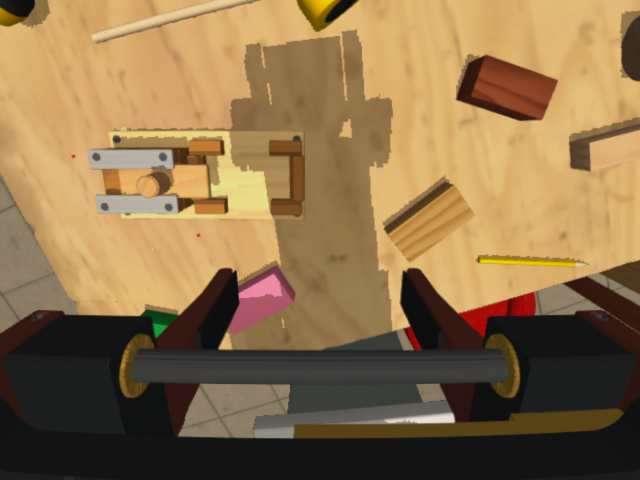

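The wrist picture shows the striped block at (429,221), the jig at (197,177) with the knob top at (149,186), and the pink decoy at (261,298). I'll look at the jig from closer.

```bash
python3 -m jog '[[-0.1,-0.5,0.3,0,0,0,1],[-0.1,-0.6,0.5,0,0,0,1],[-0.1,-0.6,0.5,0,0,0,1],[-0.1,-0.6,0.5,0,0,0,1],[-0.1,-0.5,0.4,0,0,0,1],[0,0,0,0,0,0,1],[0,0,0,0,0,0,1],[0,0,0,0,0,0,1],[0,0,0,0,0,0,1]]'
python3 - <<'E'
from h import *
o=ctrl.get_obs(); c=cam("wrist",o); im=optics.get_image("wrist"); cv2.imwrite("pics/w2.png",im[:,:,::-1]); np.save("pics/w2o.npy",o,allow_pickle=True)
for d in optics.masks_of("knob","wrist")[:3]: print("knob",d["conf"],np.round(d["extent"],1),back(c,[d["extent"][:2]],88).round(1))
ds=optics.masks_of("jig","wrist")
for d in ds[:2]: print("jig",d["conf"],np.round(d["extent"]))
cv2.imwrite("pics/w2c.png",cv2.resize(im[80:330,60:460,::-1],None,fx=2,fy=2,interpolation=3))
E
```

```text
t: 4.8
ee_pos: [479.6, 135.3, 135.5]
orientation: [-3.137, 0.165, -0.002]
ft_force: [0.4, 0.2, 0.3]
width: 87.7
grasp_force: 0.0
knob 0.6 [257.9 169.3 122.8  48.5] [[540.7 165.9  88. ]]
jig 0.71 [297. 165. 281. 120.]
```

View pics/w2c.png

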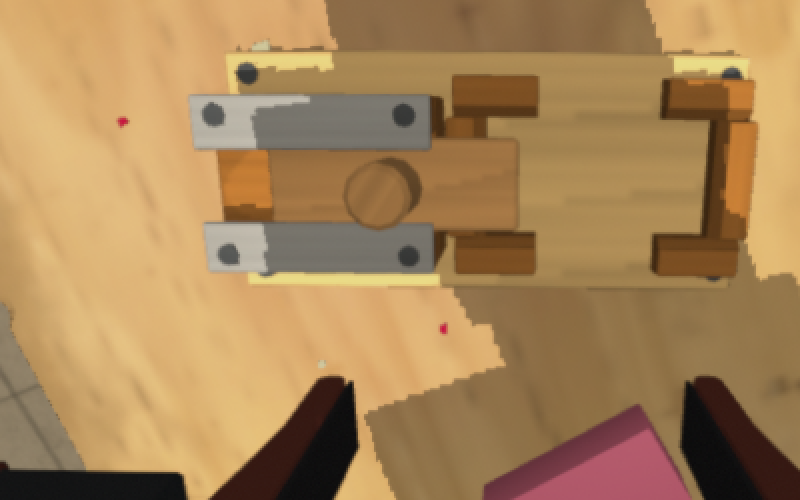

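The crop shows the jig board's corners at (227,53), (749,58), (728,288) and (249,286). The gap edges of the long walls are near columns 537 and 662, the knob top is at (377,195), and the bolt front is at column 518.

```bash
python3 - <<'E'
from h import *
o=np.load("pics/w2o.npy",allow_pickle=True).item(); c=cam("wrist",o)
pts=[((50,-68,12),(749,58)),((50,149,12),(227,53)),((-50,149,12),(249,286)),((-50,-68,12),(728,288)),
((40,25.5,27),(538,76)),((40,-25.5,27),(668,80)),((-40,25.5,27),(535,274)),((-40,-25.5,27),(656,276))]
L=np.array([p for p,_ in pts],float); U=np.array([u for _,u in pts])/2+[60,80]-.25
def W(q,L):
    r=R.from_euler("z",q[2]).as_matrix(); return L@r.T+[q[0],q[1],0]
f=lambda q:(proj(c,W(q,L))-U).ravel()
s=least_squares(f,[535,120,-.11],loss="soft_l1"); q=s.x; print(q.round(4)); print(f(q).reshape(-1,2).round(1).tolist())
inv=lambda P:(P-[q[0],q[1],0])@R.from_euler("z",q[2]).as_matrix()
k=back(c,[[377/2+60,195/2+80]],88); print("knob",k.round(1),inv(k).round(1))
b=back(c,[[518/2+60,139/2+80],[518/2+60,230/2+80]],53); print("front",inv(b).round(1))
print(R.from_rotvec(o["orientation"]).as_matrix().round(4), o["ee_pos"])
T=R.from_rotvec(o["orientation"]).as_matrix()
print("knob shift tool",((np.array([k[0,0],k[0,1],68])-o["ee_pos"])@T/40).round(2))
E
```

```text
[ 5.266987e+02  9.793360e+01 -1.158000e-01]
[[6.7, -1.1], [1.9, -1.2], [2.5, 0.6], [5.2, 2.0], [-2.1, -0.2], [-1.4, -1.2], [-2.2, 1.1], [-2.0, 0.8]]
knob [[536.3 172.6  88. ]] [[ 0.9 75.3 88. ]]
front [[ 16.9  31.1  53. ]
 [-16.   30.8  53. ]]
[[ 9.945e-01 -1.051e-01  1.500e-03]
 [-1.051e-01 -9.945e-01  3.000e-04]
 [ 1.400e-03 -4.000e-04 -1.000e+00]] [479.61237728 135.28140972 135.518374  ]
knob shift tool [ 1.31 -1.08  1.69]
```

```bash
python3 - <<'E'
from h import *
o=np.load("pics/w2o.npy",allow_pickle=True).item(); c=cam("wrist",o)
pts=[((50,-68,12),(749,58)),((50,149,12),(227,53)),((-50,149,12),(249,286)),((-50,-68,12),(728,288)),
((40,25.5,27),(538,76)),((40,-25.5,27),(668,80)),((-40,25.5,27),(535,274)),((-40,-25.5,27),(656,276)),((15,-46.5,12),(709,135)),((-15,-46.5,12),(703,218))]
L=np.array([p for p,_ in pts],float); U=np.array([u for _,u in pts])/2+[60,80]-.25
w=np.ones((10,2)); w[:4,0]=0; w[8:,1]=0
def W(q,L): return L@R.from_euler("z",q[2]).as_matrix().T+[q[0],q[1],0]
f=lambda q:((proj(c,W(q,L))-U)*w).ravel()
s=least_squares(f,[535,120,-.11]); q=s.x; print(q.round(4)); print(f(q).reshape(-1,2).round(1).tolist())
inv=lambda P:(P-[q[0],q[1],0])@R.from_euler("z",q[2]).as_matrix()
print("knob",inv(back(c,[[377/2+60,195/2+80]],88)).round(1),"board ends",inv(back(c,U[:4],12)).round(1).tolist())
b=back(c,[[518/2+60,139/2+80],[518/2+60,230/2+80]],53); print("front",inv(b).round(1))
E
```

```text
[ 5.265749e+02  9.612440e+01 -1.134000e-01]
[[0.0, -1.4], [0.0, -0.8], [0.0, 0.9], [0.0, 1.8], [0.1, -0.2], [0.8, -1.4], [0.1, 1.1], [0.3, 0.6], [-0.7, 0.0], [-0.6, -0.0]]
knob [[ 1.  77.1 88. ]] board ends [[48.8, -60.8, 12.0], [49.4, 152.4, 12.0], [-49.2, 153.2, 12.0], [-48.4, -61.2, 12.0]]
front [[ 16.9  32.9  53. ]
 [-16.   32.7  53. ]]
```

```bash
python3 -m jog '[[0.4,-0.4,0,0,0,0,1],[0.5,-0.4,0,0,0,0,1],[0.4,-0.28,0,0,0,0.08,1],[0,0,0.4,0,0,0,1],[0,0,0.6,0,0,0,1],[0,0,0.5,0,0,0,1],[0,0,0.2,0,0,0,1],[0,0,0,0,0,0,0.5],[0,0,0,0,0,0,0],[0,0,0,0,0,0,0],[0,0,0,0,0,0,0],[0,0,0,0,0,0,0],[0,0,0,0,0,0,0],[0,0,0,0,0,0,0]]'
```

```text
t: 6.35
ee_pos: [535.2, 173.6, 66.9]
orientation: [-3.136, 0.177, -0.0]
ft_force: [0.4, 0.3, 0.3]
width: 35.1
grasp_force: 0.0
```

```bash
python3 -m jog '[[0,0,0,0,0,0,0],[0,0,0,0,0,0,0],[0,0,0,0,0,0,0],[0,0,0,0,0,0,0],[0,0,0,0,0,0,0]]'; python3 -m jog '[[0,-0.1,0,0,0,0,0],[0,-0.1,0,0,0,0,0],[0,-0.1,0,0,0,0,0],[0,-0.1,0,0,0,0,0],[0,-0.1,0,0,0,0,0],[0,-0.1,0,0,0,0,0],[0,0,0,0,0,0,0],[0,0,0,0,0,0,0],[0,0,0,0,0,0,0]]'
```

```text
t: 6.85
ee_pos: [535.2, 173.8, 66.7]
orientation: [-3.136, 0.177, -0.0]
ft_force: [-1.0, 2.4, 1.2]
width: 21.2
grasp_force: 30.0
t: 7.75
ee_pos: [538.0, 198.1, 66.7]
orientation: [-3.136, 0.177, -0.001]
ft_force: [0.1, 2.9, -1.4]
width: 21.1
grasp_force: 30.0
```

```bash
python3 -m jog '[[0,-0.05,0,0,0,0,0],[0,0,0,0,0,0,0],[0,0,0,0,0,0,0]]'; python3 -m jog '[[0,-0.05,0,0,0,0,0],[0,0,0,0,0,0,0],[0,0,0,0,0,0,0]]'
```

```text
t: 8.05
ee_pos: [538.1, 199.3, 66.7]
orientation: [3.137, -0.177, 0.0]
ft_force: [0.1, -1.3, 1.0]
width: 21.0
grasp_force: 30.0
t: 8.35
ee_pos: [538.2, 200.0, 66.6]
orientation: [3.135, -0.176, -0.001]
ft_force: [1.3, -9.5, 2.8]
width: 21.5
grasp_force: 30.0
```

```bash
python3 -m jog '[[0,0.05,0,0,0,0,1],[0,0,0,0,0,0,1],[0,0,0,0,0,0,1],[0,0,0,0,0,0,1],[0,0,-0.4,0,0,0,1],[0,0,-0.6,0,0,0,1],[0,0,-0.6,0,0,0,1],[0,0,-0.4,0,0,-0.6,1],[0,0,0,0,0,-1,1],[0,0,0,0,0,-1,1],[0,0,0,0,0,-1,1],[0,0,0,0,0,-1,1],[0,0,0,0,0,-1,1],[0,0,0,0,0,-1,1],[0,0,0,0,0,-1,1],[0,0,0,0,0,-1,1],[0,0,0,0,0,-1,1],[0,0,0,0,0,-1,1],[0,0,0,0,0,-1,1],[0,0,0,0,0,-1,1]]'; python3 -m jog '[[0,0,0,0,0,-1,1],[0,0,0,0,0,-1,1],[0,0,0,0,0,-1,1],[0,0,0,0,0,-1,1],[0,0,0,0,0,-1,1],[0,0,0,0,0,-1,1],[0,0,0,0,0,-1,1],[0,0,0,0,0,-1,1],[0,0,0,0,0,-1,1],[0,0,0,0,0,0,1],[0,0,0,0,0,0,1],[0,0,0,0,0,0,1]]'
python3 - <<'E'
from h import *
o=ctrl.get_obs(); T=R.from_rotvec(o["orientation"]).as_matrix(); print(T.round(3),o["qpos"].round(2))
print(((np.array([455,-101.5,110])-o["ee_pos"])@T/40).round(2))
E
```

```text
t: 10.35
ee_pos: [537.9, 199.6, 146.6]
orientation: [-2.582, -1.789, 0.0]
ft_force: [-0.2, 0.6, -0.3]
width: 87.7
grasp_force: 0.0
t: 11.55
ee_pos: [538.1, 199.5, 146.7]
orientation: [-1.498, -2.761, -0.0]
ft_force: [0.4, 0.0, 0.8]
width: 87.8
grasp_force: 0.0
[[-0.545  0.838  0.   ]
 [ 0.838  0.545  0.   ]
 [ 0.     0.    -1.   ]] [ 0.33  0.45  1.8   0.    0.9  -0.24]
[-5.18 -5.84  0.92]
```

```bash
python3 -m jog '[[-0.25,-0.28,0,0,0,0,1],[-0.5,-0.56,0.1,0,0,0,1],[-0.5,-0.56,0.1,0,0,0,1],[-0.5,-0.56,0.1,0,0,0,1],[-0.5,-0.56,0.1,0,0,0,1],[-0.5,-0.56,0.1,0,0,0,1],[-0.5,-0.56,0.1,0,0,0,1],[-0.5,-0.56,0.1,0,0,0,1],[-0.5,-0.56,0.1,0,0,0,1],[-0.5,-0.56,0.1,0,0,0,1],[-0.43,-0.52,0,0,0,0,1],[0,0,0,0,0,0,1],[0,0,0,0,0,0,1],[0,0,0,0,0,0,1],[0,0,0,0,0,0,1]]'
python3 - <<'E'
from h import *
o=ctrl.get_obs(); c=cam("wrist",o); im=optics.get_image("wrist"); cv2.imwrite("pics/w3.png",im[:,:,::-1])
T=R.from_rotvec(o["orientation"]).as_matrix(); print(o["ee_pos"],T[:2,:2].round(3).tolist())
for d in optics.masks_of("block","wrist")[:2]:
    q=fit(c,d["pixels"],45,90,28); print(d["conf"],np.round(d["extent"]),np.round(q,3),((np.array([q[0],q[1],4])-o["ee_pos"])@T/40).round(3))
E
```

```text
t: 13.05
ee_pos: [456.0, -101.1, 110.8]
orientation: [1.494, 2.764, 0.0]
ft_force: [-0.7, -0.0, -0.1]
width: 88.2
grasp_force: 0.0
[ 456.04069829 -101.07401057  110.75710948] [[-0.548, 0.837], [0.837, 0.548]]
0.74 [318. 234.  64. 116.] [ 4.54244e+02 -1.02191e+02  5.80000e-01  2.80000e-02] [ 2.000e-03 -5.300e-02  2.669e+00]
0.61 [538.  86. 204. 173.] [5.21925e+02 8.76250e+01 6.44000e-01 4.94000e-01] [3.045 3.962 2.669]
```

View pics/w3.png

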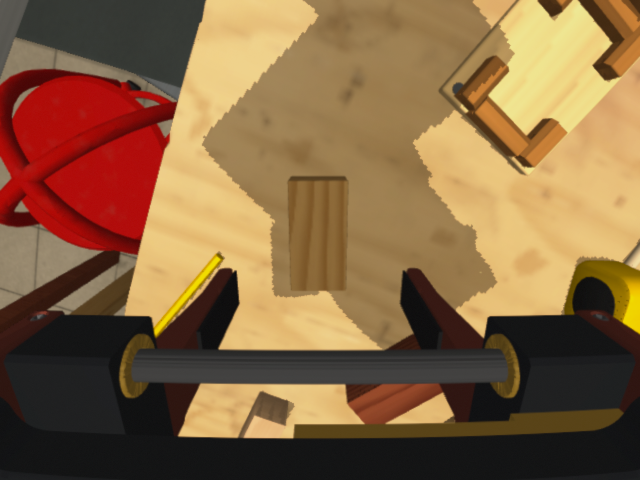

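The picture shows the block straight between the open fingers at (318,234), aligned with them, so I'm going down onto it.

```bash
python3 -m jog '[[0,-0.05,0.3,0,0,0,1],[0,0,0.5,0,0,0,1],[0,0,0.5,0,0,0,1],[0,0,0.5,0,0,0,1],[0,0,0.5,0,0,0,1],[0,0,0.25,0,0,0,1],[0,0,0.12,0,0,0,1],[0,0,0,0,0,0,0.4],[0,0,0,0,0,0,0],[0,0,0,0,0,0,0],[0,0,0,0,0,0,0],[0,0,0,0,0,0,0],[0,0,0,0,0,0,0],[0,0,0,0,0,0,0],[0,0,0,0,0,0,0],[0,0,0,0,0,0,0],[0,0,0,0,0,0,0]]'
```

```text
t: 14.85
ee_pos: [454.4, -102.9, 4.2]
orientation: [1.495, 2.762, 0.0]
ft_force: [-1.0, -0.4, 5.6]
width: 44.5
grasp_force: 30.0
```

```bash
python3 -m jog '[[0,0,-0.2,0,0,0,0],[0,0,-0.4,0,0,0,0],[0,0,-0.5,0,0,0,0],[0,0,-0.6,0,0,0,0],[0,0,-0.6,0,0,0,0],[0,0,-0.4,0,0,0.6,0],[0,0,-0.2,0,0,1,0],[0,0,0,0,0,1,0],[0,0,0,0,0,1,0],[0,0,0,0,0,1,0],[0,0,0,0,0,1,0],[0,0,0,0,0,1,0],[0,0,0,0,0,0,0],[0,0,0,0,0,0,0],[0,0,0,0,0,0,0]]'
python3 - <<'E'
from h import *
o=ctrl.get_obs(); T=R.from_rotvec(o["orientation"]).as_matrix(); print(np.arctan2(T[1,0],T[0,0]),o["qpos"].round(2))
print(((np.array([526.6,97.2,110])-o["ee_pos"])@T/40).round(2))
E
```

```text
t: 16.35
ee_pos: [454.0, -102.9, 120.0]
orientation: [-2.341, -2.095, 0.0]
ft_force: [0.3, 0.3, -1.6]
width: 45.0
grasp_force: 30.0
1.4603122414334073 [-0.25  0.36  2.05  0.    0.74 -0.14]
[5.17 1.25 0.25]
```

```bash
python3 -m jog '[[0.25,0.1,0,0,0,0,0],[0.5,0.2,0,0,0,0,0],[0.5,0.2,0,0,0,0,0],[0.5,0.2,0,0,0,0,0],[0.5,0.2,0,0,0,0,0],[0.5,0.2,0,0,0,0,0],[0.4,0.1,0,0,0,0,0],[0.25,0.05,0,0,0,0,0],[0,0,0,0,0,0,0],[0,0,0,0,0,0,0],[0,0,0,0,0,0,0],[0,0,0,0,0,0,0]]'
python3 - <<'E'
from h import *
o=ctrl.get_obs(); c=cam("wrist",o); im=optics.get_image("wrist"); cv2.imwrite("pics/w4.png",im[:,:,::-1]); np.save("pics/w4o.npy",o,allow_pickle=True)
cv2.imwrite("pics/w4c.png",cv2.resize(im[0:300,120:520,::-1],None,fx=2,fy=2,interpolation=3))
E
```

```text
t: 17.55
ee_pos: [518.9, 26.1, 119.9]
orientation: [-2.343, -2.092, 0.0]
ft_force: [0.3, -0.2, -0.8]
width: 45.0
grasp_force: 30.0
```

View pics/w4c.png

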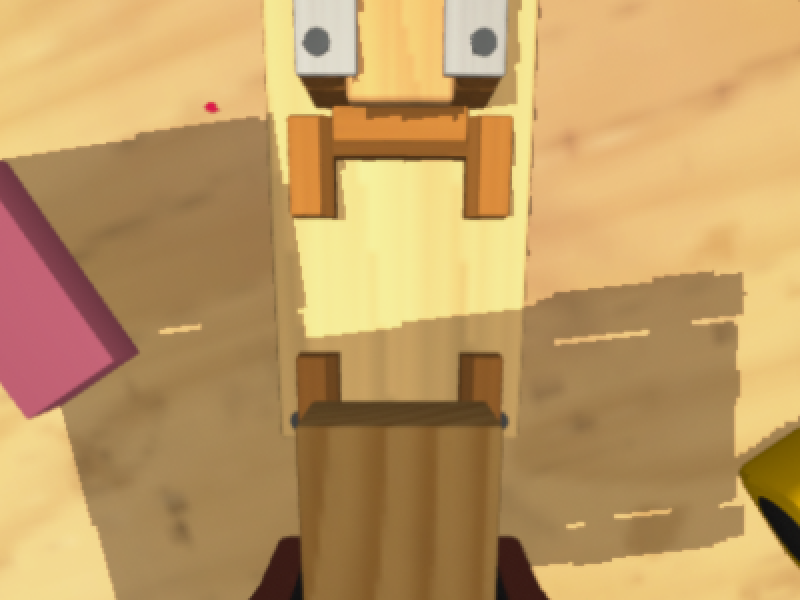

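The crop shows the walls' outer corners at gap edges (290,216), (511,216), (298,353) and (502,353), and the pocket end at floor row 158. The held block's end has its top edge at row 427 and its bottom edge at row 403.

```bash
python3 - <<'E'
from h import *
o=np.load("pics/w4o.npy",allow_pickle=True).item(); c=cam("wrist",o)
T=R.from_rotvec(o["orientation"]).as_matrix()
pts=[((40,25.5,27),(511,216)),((-40,25.5,27),(290,216)),((-40,-25.5,27),(298,353)),((40,-25.5,27),(502,353)),((0,46.5,12),(400,158)),((-50,-63,12),(283,433)),((50,-63,12),(517,433))]
L=np.array([p for p,_ in pts],float); U=np.array([u for _,u in pts])/2+[120,0]-.25
w=np.ones((7,2)); w[4,0]=0; w[5:,1]=0
def W(q,L): return L@R.from_euler("z",q[2]).as_matrix().T+[q[0],q[1],0]
f=lambda q:((proj(c,W(q,L))-U)*w).ravel()
q=least_squares(f,[527,97,-.11]).x; print("jig",q.round(4)); print(f(q).reshape(-1,2).round(1).tolist())
Ub=np.array([(317,403),(485,403),(299,427),(503,427)])/2+[120,0]-.25; zb=o["ee_pos"][2]-4.2
for z,u in((zb,Ub[:2]),(zb+28,Ub[2:])): print("block end, tool xy",((back(c,u,z)-o["ee_pos"])@T)[:,:2].round(1).tolist())
m=optics.masks_of("block","wrist")
print("yaw",np.arctan2(T[1,0],T[0,0]))
for p in((526.6,97.3),q[:2]): print("to go",((np.array([*p,60])-o["ee_pos"])@T/40).round(3))
E
```

```text
jig [ 5.271725e+02  9.660150e+01 -1.140000e-01]
[[-0.1, -0.9], [-0.1, -1.0], [-1.3, 1.1], [1.5, 1.2], [0.0, 0.0], [-1.1, 0.0], [1.1, 0.0]]
block end, tool xy [[44.8, -21.0], [44.7, 21.6]]
block end, tool xy [[45.2, -21.5], [45.2, 21.9]]
yaw 1.4576226473139553
to go [ 1.792 -0.009  1.497]
to go [1.776 0.008 1.497]
```

```bash
python3 -m jog '[[0.25,0,0,0,0,0,0],[0.4,0,0,0,0,0,0],[0.4,0,0,0,0,0,0],[0.4,0,0,0,0,0,0],[0.333,-0.012,0,0,0,0,0],[0,0,0.3,0,0,0,0],[0,0,0.5,0,0,0,0],[0,0,0.5,0,0,0,0],[0,0,0.4,0,0,0,0],[0,0,0.2,0,0,0,0],[0,0,0,0,0,0,0],[0,0,0,0,0,0,0],[0,0,0,0,0,0,0]]'; python3 -m jog '[[0,0,0.1,0,0,0,0],[0,0,0.1,0,0,0,0],[0,0,0,0,0,0,0],[0,0,0,0,0,0,0]]'
```

```text
t: 18.95
ee_pos: [527.2, 97.6, 44.5]
orientation: [2.342, 2.093, 0.002]
ft_force: [0.3, 0.2, -0.9]
width: 44.8
grasp_force: 30.0
t: 19.35
ee_pos: [526.5, 97.6, 35.8]
orientation: [-2.343, -2.093, 0.0]
ft_force: [-0.0, -0.6, -0.0]
width: 44.9
grasp_force: 30.0
```

```bash
for i in 1 2 3; do python3 -m jog '[[0,0,0.05,0,0,0,0],[0,0,0.05,0,0,0,0],[0,0,0,0,0,0,0],[0,0,0,0,0,0,0]]' | grep -E "pos|force"; done
```

```text
ee_pos: [526.6, 97.6, 31.8]
ft_force: [0.2, -0.1, -0.9]
grasp_force: 30.0
ee_pos: [526.6, 97.5, 27.8]
ft_force: [0.4, 0.1, -0.4]
grasp_force: 30.0
ee_pos: [526.7, 97.1, 24.3]
ft_force: [-1.2, -3.6, 5.6]
grasp_force: 30.0
```

```bash
python3 -m jog '[[-0.025,0,0,0,0,0,0],[0,0,0,0,0,0,0],[0,0,0,0,0,0,0]]' | grep -E "pos|force";for i in 1 2; do python3 -m jog '[[0,0,0.03,0,0,0,0],[0,0,0.03,0,0,0,0],[0,0,0,0,0,0,0],[0,0,0,0,0,0,0]]' | grep -E "pos|force"; done
```

```text
ee_pos: [526.4, 96.6, 23.7]
ft_force: [-0.1, -0.5, -1.1]
grasp_force: 30.0
ee_pos: [526.4, 96.6, 21.4]
ft_force: [1.2, 0.4, -1.1]
grasp_force: 30.0
ee_pos: [526.5, 96.6, 19.0]
ft_force: [-0.1, -0.3, -0.9]
grasp_force: 30.0
```

Inside the walls without force; continue to the floor.

```bash
for i in 1 2 3; do python3 -m jog '[[0,0,0.015,0,0,0,0],[0,0,0.015,0,0,0,0],[0,0,0,0,0,0,0],[0,0,0,0,0,0,0]]' | grep -E "pos|force"; done
```

```text
ee_pos: [526.6, 96.6, 17.9]
ft_force: [1.0, 0.9, -0.8]
grasp_force: 30.0
ee_pos: [526.7, 96.8, 17.3]
ft_force: [-1.2, 1.1, 6.7]
grasp_force: 30.0
ee_pos: [526.8, 97.1, 16.2]
ft_force: [-1.2, 3.2, 7.5]
grasp_force: 30.0
```

```bash
python3 -m jog '[[0,0,0,0,0,0,0.7],[0,0,0,0,0,0,0.7],[0,0,0,0,0,0,0.7],[0,0,0,0,0,0,0.7],[0,0,0,0,0,0,0.7],[0,0,-0.2,0,0,0,0.7],[0,0,-0.4,0,0,0,0.7],[0,0,-0.5,0,0,0,0.8],[0,0,-0.5,0,0,0,1],[0,0,-0.5,0,0,0,1],[0,0,-0.5,0,0,0,1],[0,0,0,0,0,0,1],[0,0,0,0,0,0,1],[0,0,0,0,0,0,1],[0,0,0,0,0,0,1]]'
python3 - <<'E'
from h import *
o=ctrl.get_obs(); c=cam("wrist",o); im=optics.get_image("wrist"); T=R.from_rotvec(o["orientation"]).as_matrix()
cv2.imwrite("pics/w5c.png",cv2.resize(im[40:340,120:520,::-1],None,fx=2,fy=2,interpolation=3))
for d in optics.masks_of("block","wrist")[:2]: print(d["conf"],np.round(d["extent"]))
a=-.1136; k=np.array([526.5-103*np.sin(a),97+103*np.cos(a),120]); print(k,o["ee_pos"],((k-o["ee_pos"])@T/40).round(2),o["qpos"].round(2))
E
```

```text
t: 24.35
ee_pos: [525.8, 96.4, 118.5]
orientation: [-2.342, -2.092, 0.003]
ft_force: [0.7, -0.5, -0.3]
width: 87.9
grasp_force: 0.0
0.79 [138. 228. 121. 124.]
0.62 [49. 66. 95. 76.]
[538.17564984 199.33610898 120.        ] [525.79403285  96.43312185 118.48088762] [ 2.59  0.02 -0.04] [ 0.16  0.44  1.9  -0.    0.8   0.27]
```

View pics/w5c.png

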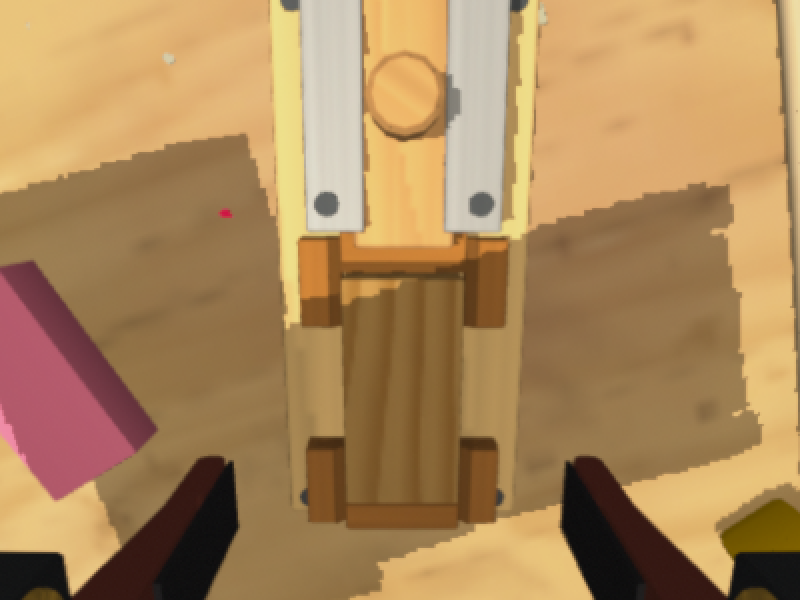

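The crop shows the block flat inside the pocket frame, centred at (402,390), with the bolt drawn back and the knob at (405,92). Next is the turn onto the knob.

```bash
python3 -m jog '[[0,0,0,0,0,1,1],[0,0,0,0,0,1,1],[0,0,0,0,0,1,1],[0,0,0,0,0,1,1],[0,0,0,0,0,1,1],[0,0,0,0,0,1,1],[0,0,0,0,0,1,1],[0,0,0,0,0,1,1],[0,0,0,0,0,1,1],[0,0,0,0,0,1,1],[0,0,0,0,0,1,1],[0,0,0,0,0,1,1],[0,0,0,0,0,1,1],[0,0,0,0,0,1,1],[0,0,0,0,0,1,1],[0,0,0,0,0,0,1],[0,0,0,0,0,0,1]]' && python3 -m jog '[[0,-0.3,0,0,0,0,1],[0,-0.5,0,0,0,0,1],[0.01,-0.6,0,0,0,0,1],[0,-0.6,0,0,0,0,1],[0,-0.4,0,0,0,0,1],[0,-0.19,0,0,0,0,1],[0,0,0,0,0,0,1],[0,0,0,0,0,0,1],[0,0,0,0,0,0,1]]'
```

```text
t: 26.15
ee_pos: [526.3, 96.5, 119.1]
orientation: [3.137, -0.172, -0.001]
ft_force: [0.3, 0.6, -0.1]
width: 88.0
grasp_force: 0.0
t: 27.05
ee_pos: [538.3, 198.7, 119.4]
orientation: [3.136, -0.177, -0.001]
ft_force: [-0.8, -0.2, -0.1]
width: 87.9
grasp_force: 0.0
```

```bash
python3 -m jog '[[0,-0.01,0.4,0,0,0,1],[0,0,0.5,0,0,0,1],[0,0,0.3,0,0,0,1],[0,0,0.1,0,0,0,1],[0,0,0,0,0,0,0.4],[0,0,0,0,0,0,0],[0,0,0,0,0,0,0],[0,0,0,0,0,0,0],[0,0,0,0,0,0,0],[0,0,0,0,0,0,0],[0,0,0,0,0,0,0],[0,0,0,0,0,0,0],[0,0,0,0,0,0,0],[0,0,0,0,0,0,0],[0,0,0,0,0,0,0],[0,0,0,0,0,0,0]]' && python3 -m jog '[[0,0.1,0,0,0,0,0],[0,0.1,0,0,0,0,0],[0,0.1,0,0,0,0,0],[0,0.1,0,0,0,0,0],[0,0.1,0,0,0,0,0],[0,0.1,0,0,0,0,0],[0,0.1,0,0,0,0,0],[0,0.1,0,0,0,0,0],[0,0.1,0,0,0,0,0],[0,0.1,0,0,0,0,0],[0,0.05,0,0,0,0,0],[0,0,0,0,0,0,0],[0,0,0,0,0,0,0],[0,0,0,0,0,0,0]]'
```

```text
t: 28.65
ee_pos: [538.6, 199.8, 67.5]
orientation: [3.137, -0.177, -0.0]
ft_force: [0.2, -1.1, 1.2]
width: 21.0
grasp_force: 30.0
t: 30.05
ee_pos: [533.7, 157.6, 67.4]
orientation: [3.136, -0.176, -0.001]
ft_force: [-1.8, -3.8, 2.1]
width: 21.2
grasp_force: 30.0
```

```bash
for i in 1 2 3; do python3 -m jog '[[0,0.035,0,0,0,0,0],[0,0,0,0,0,0,0],[0,0,0,0,0,0,0]]' | grep -E "pos|force"; done
```

```text
ee_pos: [533.6, 156.9, 67.5]
ft_force: [-2.4, 1.9, 1.5]
grasp_force: 30.0
ee_pos: [533.5, 155.5, 67.5]
ft_force: [-2.1, 3.0, 1.8]
grasp_force: 30.0
ee_pos: [533.5, 155.0, 67.5]
ft_force: [-3.2, 9.0, 0.6]
grasp_force: 30.0
```

```bash
python3 -m jog '[[0,0,0,0,0,0,1],[0,0,0,0,0,0,1],[0,0,0,0,0,0,1],[0,0,0,0,0,0,1],[0,0,0,0,0,0,1],[0,0,-0.2,0,0,0,1],[0,0,-0.4,0,0,0,1],[0,0,-0.5,0,0,0,1],[0,0,-0.5,0,0,0,1],[0,0,-0.4,0,0,0,1],[-0.4,0,0,0,0,0,1],[-0.5,0,0,0,0,0,1],[0,0,0,0,0,0,1],[0,0,0,0,0,0,1],[0,0,0,0,0,0,1]]'
python3 - <<'E'
from h import *
o=ctrl.get_obs(); c=cam("wrist",o); im=optics.get_image("wrist")
cv2.imwrite("pics/w6c.png",cv2.resize(im[40:340,120:520,::-1],None,fx=2,fy=2,interpolation=3))
E
```

```text
t: 32.45
ee_pos: [498.7, 158.1, 147.9]
orientation: [-3.136, 0.177, -0.002]
ft_force: [0.5, 1.1, -0.1]
width: 88.1
grasp_force: 0.0
```

View pics/w6c.png

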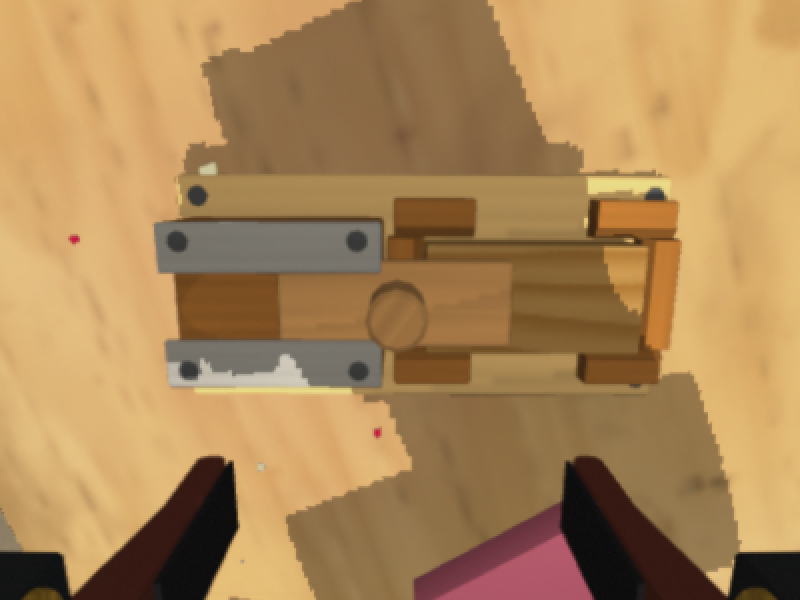

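The crop shows the bolt home over the seated block, with its front end at column 511 and the knob at (397,315). The gripper is clear of everything, so I'm handing in.

```bash
python3 -c "
from workcell import ctrl
print(ctrl.close_job())"
```

```text
the job is handed in; nothing more can be done
None
```

I handed the job in at about 32 s: the striped block sits flat in the jig pocket, the bolt is pushed home to its stop over it, and the gripper is clear. The hand-in returned no verdict, so whether it passed isn't confirmed.

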